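# Roll the drying chamber's seal bar home

### The arm

A 7-joint arm with a two-finger parallel gripper is mounted at the origin on the work surface. World frame = base frame: x ahead of the robot, y to its left, z up, the work surface at z = 0. Lengths are in m, angles in rad, forces in N, time in s.
With the tool pointing down it reaches from about 0.35 to 0.9 m from the base axis. Payload 8.1 kg.
Tool frame: the origin (TCP) lies at the very end of the fingers, on their centre line; the grasp point (between the pads) lies 19 mm behind it (grip_point_offset is the distance from the TCP to the grasp point, in m); z points along the fingers, x is the direction in which the jaws open and shut, and the axes are right-handed (so a half turn about z gives the same grasp; the last joint's range is limited). The gripper opens to 92 mm and grips with 3 to 60 N. Pads are 19 mm wide; open, the fingers measure 130 mm over their backs; the gripper's body (75 mm by 190 mm) begins 47 mm behind the grasp point.
Start: joints at [1.233, 0.434, 0.025, 1.573, -0.012, 1.134, -0.075], TCP at [0.145, -0.608, 0.194] pointing down, gripper open.
Joint ranges: [-2.62, 2.62], [-0.44, 2.09], [-1.27, 1.32], [0.08, 2.57], [-1.32, 4.46], [0.12, 2], [-2.74, 2.74]. Speed limits (rad/s): [2.22, 2.22, 3.01, 3.01, 3.14, 3.14, 3.14].

### API

Orientations are given as a rotation vector (axis times angle).
In Python, from cell import observe, get_image, camera_model, sign_off, grip_point_offset gives the robot as it stands.
- The arm moves only by the tool play_rows, never from a script. Its argument "rows" is a list of rows, each a list of 7 numbers: the shift along the tool's x, y, z as a fraction of full scale, then the turn, a rotation vector about the tool's x, y, z as a fraction of full scale, then the closure, from -1 (fully open) to 1 (shut). A call has 1 to 5 rows; each row shifts and turns the pose as measured when the row begins, along the tool's axes as they then stand; what a row does not reach is not made up. Full scale, the value 1, is 0.15 m for a shift and 0.5 rad for a turn. A row lasts 1/10 s, in which the tool goes at most 50 mm and 8.59 degrees, less where a joint would pass 70% of its speed; a pose out of reach is approached as far as the arm can. A call with a number of a shift or a turn outside -1 to 1 is refused whole. A call with a gripper value outside its range is refused whole. The fingers move at their own pace and stop on an object; "force" is the grip in N (left out, the last holds). Time passes only in rows, so rows that do not move let the fingers close. It gives the time, the measured TCP pose, the force and the opening at its end, in the units of the state.
- observe(): the state, without advancing time (a new reading comes with each control period).
- get_image(name): name is "scene" or "top"; returns the picture (420x560x3 uint8, blue, green, red); there is no depth.
- camera_model(name): a dict with "K" (3x3 intrinsics, pixels), "R" (3x3) and "t" (3): a world point X has camera coordinates R X + t. Camera axes: x right, y down, z forward; pixel columns grow to the right and rows downward; lengths in m; the calibration is good to about 2 mm. A picture is of the moment at which its call begins. camera_model takes no time and is no camera call.
- sign_off(): hands the job in, once; it reports no verdict.
The state is a dict: "clock": time; "joints": joint angles; "dq": joint speeds; "joint_efforts": joint torques, N m; "position": TCP position; "ee_rot": TCP orientation; "force": force on the tool from outside, world axes, zero at the start; "ft_torque": the same for the moment, N m; "width": opening from 0.0 (shut) to 1.0 (fully open).
Only numpy, scipy, OpenCV 4.12 (cv2) and the standard library are available. Lean on these libraries where they do the work, as an engineer would, in place of code of your own. Each camera call takes 0.05 s, during which the arm holds its last target.

### The job

Take the sprung hand roller out of its dock and roll it along the proud seal bar on the drying chamber's sloping front, from the blue end to the other end, pressing firmly so that all six sections are seated flush, but gently enough that the roller's spring is never pushed to its stop. Only the roller may press on the chamber. Then hang the roller upright in its dock again and let go, leaving the bottle, beaker, tube rack and dish where they stand.

Things in the scene. Friction and masses are not known exactly. Their poses are not given: they have to be found in the camera images.
- chamber: Benchtop drying chamber, fixed: white and grey, 250 mm wide (its y), 150 mm deep (its x), 140 mm high at the back. Origin: centre of its underside, z up. Its front (-x) slopes: the sloping face rises towards +x at 33 degrees (0.575 rad) from level; outward normal in the chamber's frame (-0.544, 0, 0.839). It looks roughly to the robot's right. The seal bar lies on it along y.
- strip_start (a point): Centre of the face of the blue section 0 (the +y end of the bar) when seated; before, the face stands up to 5 mm above this point along the slope's normal. Bar: 18 mm wide, six sections at 26 mm pitch, the other five yellow. Seated sections are flush with the fixed end blocks (dark, 44 mm long) that continue the bar. Axes as the chamber's.
- strip_end (a point): As strip_start, for section 5 (the last, yellow), 130 mm from strip_start towards the chamber's -y.
- seg0 (a joint): How far section 0 of the seal bar is pressed in (m): 0 = standing 5 mm proud, 0.005 = fully seated; blue section at the +y end. Slides along the slope's normal against a friction of about 5 N and stays where it is left.
- seg1 (a joint): How far section 1 of the seal bar is pressed in (m): 0 = standing 5 mm proud, 0.005 = fully seated; yellow section, 26 mm from the blue one. Slides along the slope's normal against a friction of about 5 N and stays where it is left.
- seg2 (a joint): How far section 2 of the seal bar is pressed in (m): 0 = standing 5 mm proud, 0.005 = fully seated; yellow section, 52 mm from the blue one. Slides along the slope's normal against a friction of about 5 N and stays where it is left.
- seg3 (a joint): How far section 3 of the seal bar is pressed in (m): 0 = standing 5 mm proud, 0.005 = fully seated; yellow section, 78 mm from the blue one. Slides along the slope's normal against a friction of about 5 N and stays where it is left.
- seg4 (a joint): How far section 4 of the seal bar is pressed in (m): 0 = standing 5 mm proud, 0.005 = fully seated; yellow section, 104 mm from the blue one. Slides along the slope's normal against a friction of about 5 N and stays where it is left.
- seg5 (a joint): How far section 5 of the seal bar is pressed in (m): 0 = standing 5 mm proud, 0.005 = fully seated; yellow section, 130 mm from the blue one. Slides along the slope's normal against a friction of about 5 N and stays where it is left.
- dock: Grey pocket block, fixed: 82 (x) by 68 mm, 63 mm high, on a foot 100 by 80 mm, with a pocket 54 (x) by 40 mm (y) open at the top, its floor 6 mm above the bench. Origin: centre of its underside. The roller hangs in it upright, wheel in the pocket and handle up, its guard plate lying on the block's top, at the start centred and with its x, y along the dock's.
- roller_handle (a point): Centre of the hand roller's orange handle: square bar 24 by 24 mm, 75 mm long along the roller's z. Roller frame: z from wheel to handle, x the rolling direction, y the wheel's axle; it works alike either way round. Below the handle: sprung fork, guard plate, wheel. Hanging in the dock, this point is 130.5 mm above the bench. Whole roller about 0.28 kg (varies).
- spring (a joint): Compression of the roller's fork spring (m): fork and wheel slide towards the handle, 0 = at rest, 0.020 = at its stop. Pushing force along the handle: 4 N at the start, plus 0.6 N per mm (10 N at 10 mm).
- wheel (a joint): Turn of the roller's wheel about its axle (rad), free running, 0 at the start; 22 mm of travel per radian.
- bottle: Bystander, loose: amber bottle with orange cap, 68 mm diameter, 185 mm high, upright; origin at the centre of its underside.
- beaker: Bystander, loose: glass beaker, 84 mm diameter at the rim, 115 mm high; origin at the centre of its underside.
- tube_rack: Bystander, loose: white rack 60 (x) by 130 mm (y) with tubes with blue caps, 102 mm high; origin at the centre of its underside.
- dish: Bystander, loose: low white sample dish 70 by 70 mm, 14 mm high, with red capsules; origin at the centre of its underside.
- strip_mid (a point): Middle of the seal bar's seated face, between strip_start and strip_end. The bar lies midway between two aluminium guide rails along y (250 mm long, 32 mm clear between them, tops 16 mm above the seated face along the normal), so the wheel meets it squarely only with the roller's handle along the slope's normal, tilted 33 degrees from vertical, and its rolling direction along y.
- guard_plate (a point): Centre of the roller's steel guard plate, 70 (x) by 50 (y) by 6 mm, 64.5 mm below the handle's centre with the spring at rest (nearer when compressed).
- wheel_hub (a point): Centre of the roller's black rubber wheel, 44 mm diameter, 22 mm wide, axle along the roller's y: 97.5 mm below the handle's centre with the spring at rest, so the wheel's lowest point is 119.5 mm below the handle's centre.
There are look-alikes about, which are no part of the job. What is shaped like the part that bears roller_handle but purple or yellow is not meant.

How it is judged:
On the way, in this order (a step that is already met when the one before it is completed fails the run):
1. the roller is lifted out of its dock (z of roller_handle in the frame of dock above 0.2 m), for 0.1 s.
2. the blue section is seated while the last three still stand proud (value of joint seg0 above 0.0035 m and value of joint each of seg3, seg4, seg5 below 0.002 m), for 0.05 s.
3. the first three sections are seated while the last still stands proud (value of joint each of seg0, seg1, seg2 above 0.0035 m and value of joint seg5 below 0.002 m), for 0.05 s.
4. all six sections are seated, and the wheel has rolled (turned by 3 rad or more) (value of joint each of seg0, seg1, seg2, seg3, seg4, seg5 above 0.0035 m and (value of joint wheel above 3 rad or value of joint wheel below -3 rad)), for 0.2 s.
At the end, for the whole second after the job is handed in: All six sections of the seal bar are pressed in by more than 3.5 of their 5 mm; the roller hangs at rest in its dock, its handle within 12 mm of the dock's axis, within 5 mm of its hanging height and within 7 degrees of upright, released (value of joint each of seg0, seg1, seg2, seg3, seg4, seg5 above 0.0035 m and horizontal distance between roller_handle and dock below 0.012 m and z of roller_handle in the frame of dock between 0.1255 and 0.1355 m and angle between roller_handle's own z axis and vertical below 0.12 rad and contact force between roller and the fingers below 0.1 N and linear speed of roller below 0.02 m/s); the robot touches nothing.
It fails at once if the roller's spring is pushed to its stop (more than 19 of its 20 mm) (value of joint spring above 0.019 m).
It fails at once if the fingers or the arm press on the chamber (contact force between any of the fingers, the arm and chamber above 3 N).
It fails at once if a bystander is shifted by more than 25 mm or tipped by more than 20 degrees (distance of any of bottle, beaker, tube_rack, dish from where it was at the start of the episode above 0.025 m or angle between any of bottle, beaker, tube_rack, dish's own z axis and vertical above 0.35 rad).
It also fails if it takes over 54 s, if anything falls off the work surface, if the arm or the gripper's body presses on something with over 40 N, if the wrist force passes 120 N, or if a joint passes its speed limit or range.

## Working session

There is one attempt and no reset: what is moved stays moved. The work goes in short steps, Python scripts to look and compute and a tool call to move; the robot and the scene stay as the last step left them, time stands still between calls to the robot, and variables do not carry over. Pictures are saved under pics/ and viewed, and the job is handed in when it is done.

Besides the shell and the picture viewer there is one more tool, called after ">>>" by a JSON object that holds its "method" and its "body". play_rows: Moves the arm, as the interface text tells. Its arguments: {"type":"object","properties":{"rows":{"type":"array","items":{"type":"array","items":{"type":"number"}}},"force":{"type":"number"}},"required":["rows"]}

```bash
ls; mkdir -p pics; python3 - <<'E'
from cell import *
import cv2,numpy as np
print(observe()); print(grip_point_offset)
for n in("scene","top"):
    im=get_image(n); cv2.imwrite(f"pics/{n}0.png",im); c=camera_model(n); print(n,c)
E
```

```text
pics
{'clock': 0.0, 'joints': array([ 1.23341759,  0.43518818,  0.02498415,  1.57408008, -0.01160268,
        1.13400244, -0.07508429]), 'dq': array([-5.37885379e-04,  1.62931368e-04, -7.95821458e-04, -1.17334342e-03,
        3.64545592e-04, -2.32165285e-05,  7.47660991e-04]), 'joint_efforts': array([ 1.13356066e-04, -6.67849231e+01,  9.84904803e-01, -3.14457178e+01,
       -6.04145718e-02,  4.27598739e-02,  1.59487986e-04]), 'position': array([ 0.14519856, -0.60733095,  0.19307334]), 'ee_rot': array([-2.46560883e+00,  1.94554077e+00,  2.01907853e-03]), 'force': array([0.42212249, 0.57823885, 0.1347904 ]), 'ft_torque': array([-0.03843472,  0.05373028, -0.00014499]), 'width': 0.9999615116799279}
0.0188
scene {'K': array([[490.04031182,   0.        , 276.85528086],
       [  0.        , 490.04031182, 209.98273174],
       [  0.        ,   0.        ,   1.        ]]), 'R': array([[-0.77860531,  0.62705955, -0.02387668],
       [ 0.36850438,  0.42610317, -0.82622068],
       [-0.50791564, -0.65209847, -0.56284038]]), 't': array([ 0.49774016, -0.12328583,  1.31124889])}
top {'K': array([[535.61509028,   0.        , 281.44642979],
       [  0.        , 535.61509028, 213.39914411],
       [  0.        ,   0.        ,   1.        ]]), 'R': array([[ 0.02200289, -0.99955092, -0.02034279],
       [-0.99837884, -0.02089961, -0.0529424 ],
       [ 0.05249347,  0.02147469, -0.99839034]]), 't': array([-0.06594449,  0.6105829 ,  1.20033131])}
```

View pics/scene0.png

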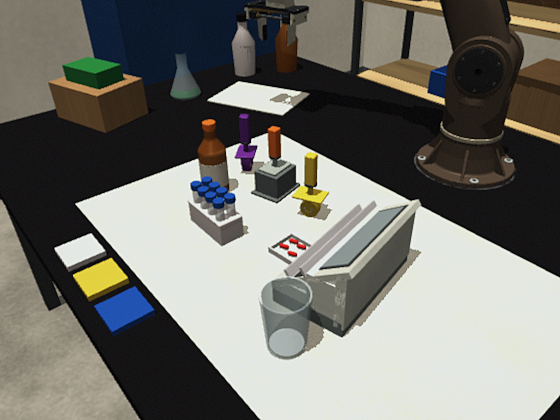

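View pics/top0.png

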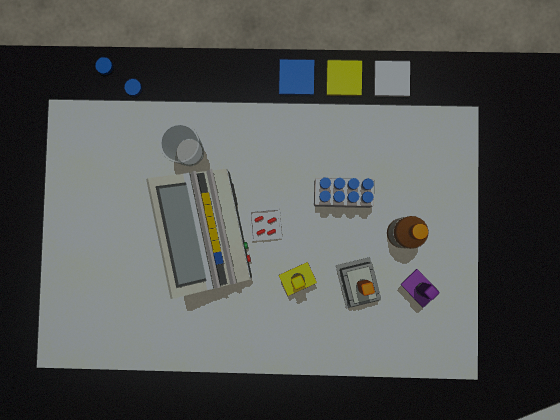

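Candidates for the roller handle:
- orange in the dock: scene (274,142), top (367,288)
- purple: scene (245,130), top (430,291)
- yellow: scene (311,170), top (298,281)

By the description it is the orange one in the grey dock. Next I'll check it in close crops.

```bash
python3 - <<'E'
import cv2,numpy as np
t=cv2.imread("pics/top0.png"); s=cv2.imread("pics/scene0.png")
cv2.imwrite("pics/c1.png",cv2.resize(t[160:310,135:265],None,fx=4,fy=4,interpolation=cv2.INTER_CUBIC))
a=cv2.resize(t[250:320,330:400],None,fx=5.5,fy=5.5,interpolation=cv2.INTER_CUBIC)
b=cv2.resize(s[120:210,240:330],None,fx=385/90,fy=385/90,interpolation=cv2.INTER_CUBIC)
cv2.imwrite("pics/c2.png",np.hstack([a,b]))
E
```

```text
(no output)
```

View pics/c1.png

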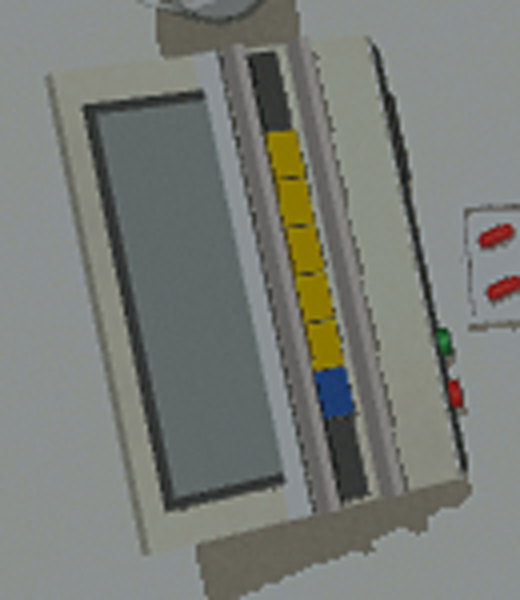

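View pics/c2.png

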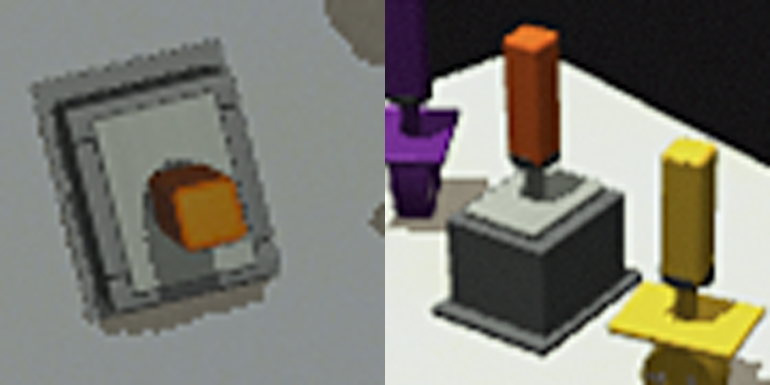

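The orange handle, top at top-picture pixel (368,288), stands in the grey dock with a grey plate. The other two have coloured plates and no dock. In the top picture the blue section is at (219,258) and the yellow ones run up to (206,199). Now a zoom on the scene view of the chamber.

```bash
python3 - <<'E'
import cv2,numpy as np
t=cv2.imread("pics/top0.png"); s=cv2.imread("pics/scene0.png")
cv2.imwrite("pics/c3.png",cv2.resize(s[190:335,265:425],None,fx=4.1,fy=4.1,interpolation=cv2.INTER_CUBIC))
cv2.imwrite("pics/c4.png",cv2.resize(s[240:310,270:340],None,fx=8,fy=8,interpolation=cv2.INTER_CUBIC))
E
```

```text
(no output)
```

View pics/c3.png

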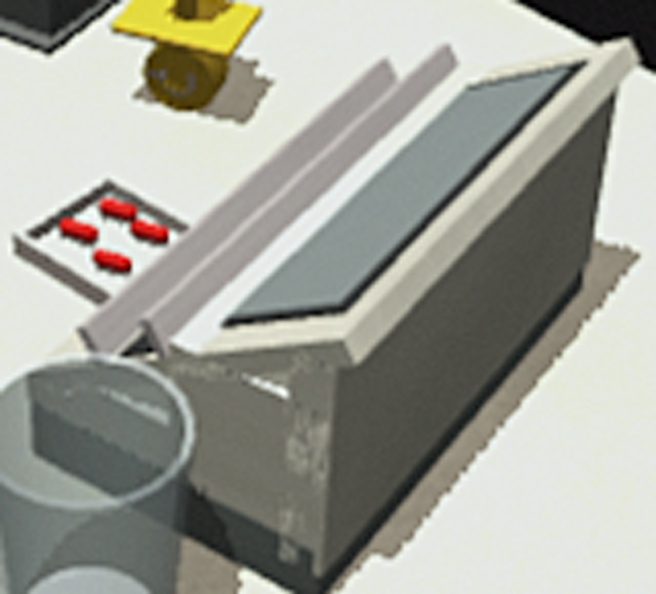

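View pics/c4.png

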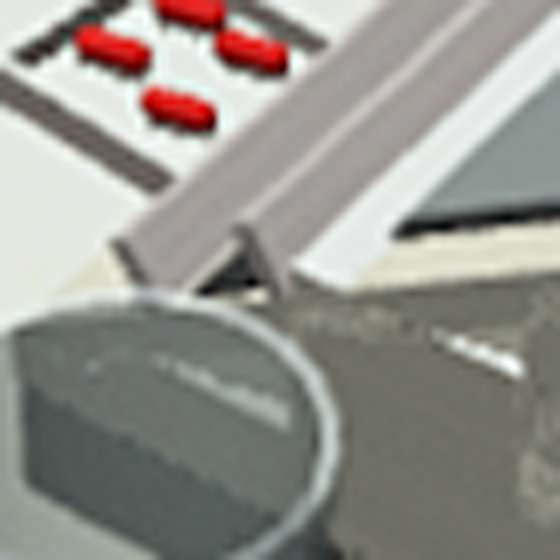

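```bash
cat > fit.py <<'E'
import cv2,numpy as np
from scipy.optimize import least_squares
from cell import camera_model
C={n:camera_model(n) for n in("scene","top")}
def proj(n,X):
    c=C[n];p=c["R"]@X+c["t"];q=c["K"]@p;return q[:2]/q[2]
a=0.575
def P(p,u,y,n):
    th=p[3];x=np.array([np.cos(th),np.sin(th),0]);Y=np.array([-np.sin(th),np.cos(th),0]);z=np.array([0,0,1.])
    return p[:3]+u*(np.cos(a)*x+np.sin(a)*z)+y*Y+n*(-np.sin(a)*x+np.cos(a)*z)
def cr(c,s,o): return (np.array(c)+.5)/s-.5+np.array(o)
T=lambda c:cr(c,4,(135,160)); S3=lambda c:cr(c,4.1,(265,190)); S4=lambda c:cr(c,8,(270,240))
def obs(w):
    return [("top",T((281.5,129.5)),(0,-.078,.005)),("top",T((329.5,368.5)),(0,.052,.005)),("top",T((338,415)),(0,.078,.005)),
     ("top",T((325,298)),None),
     ("top",T((222,46)),(.016+w,-.125,.016)),("top",T((243,46)),(.016,-.125,.016)),
     ("top",T((315,512)),(.016+w,.125,.016)),("top",T((337,508)),(.016,.125,.016)),
     ("top",T((290,40)),(-.016,-.125,.016)),("top",T((313,38)),(-.016-w,-.125,.016)),
     ("top",T((384,495)),(-.016,.125,.016)),("top",T((405,489)),(-.016-w,.125,.016)),
     ("scene",S4((112,240)),(-.016-w,-.125,.016)),("scene",S4((240,228)),(.016,-.125,.016)),
     ("scene",S3((388,60)),(-.016-w,.125,.016)),("scene",S3((447,43)),(.016,.125,.016))]
def res(p):
    r=[]
    for n,o,q in obs(p[4]):
        if q is None: continue
        r+=list(proj(n,P(p,*q))-o)
    return np.array(r)
if __name__=="__main__":
    s=least_squares(res,[.6,.15,.08,1.5,.008],loss="soft_l1")
    p=s.x;print(np.round(p,4));print(np.round(res(p).reshape(-1,2),1).tolist())
    J=np.linalg.inv(s.jac.T@s.jac);print(np.sqrt(np.diag(J)).round(4))
    for nm,y in(("start",.065),("mid",0),("end",-.065)):print(nm,P(p,0,y,0).round(4))
    # chamber footprint check: back top, underside
    for n,f,sc,off,crop in(("top","top0",4,(135,160),(160,310,135,265)),("scene","scene0",4.1,(265,190),(190,335,265,425))):
        im=cv2.resize(cv2.imread(f"pics/{f}.png")[crop[0]:crop[1],crop[2]:crop[3]],None,fx=sc,fy=sc,interpolation=cv2.INTER_CUBIC)
        d=lambda X:tuple(int(v) for v in ((proj(n,X)-np.array(off)+.5)*sc-.5))
        for u in(-.016-p[4],-.016,.016,.016+p[4]): cv2.line(im,d(P(p,u,-.125,.016)),d(P(p,u,.125,.016)),(0,0,255),1)
        for u in(-.009,.009): cv2.line(im,d(P(p,u,-.078,.005)),d(P(p,u,.078,.005)),(0,255,0),1)
        cv2.imwrite(f"pics/ov_{n}.png",im)
    # dock & roller
    for lab,px,h in(("orange top",(255.+113+0,288.5),.168),):
        pass
E
python3 fit.py
```

```text
[0.5727 0.0972 0.0893 1.8009 0.0095]
[[-1.2, 0.3], [-1.1, 0.3], [-0.7, 0.7], [0.2, -0.1], [-0.9, -0.6], [0.7, 0.8], [-0.7, 0.8], [1.1, -0.6], [-0.6, -0.6], [1.1, 0.7], [-0.2, 1.2], [-0.9, 0.2], [-0.4, -0.3], [-2.4, 0.3], [-0.7, 0.6]]
[0.0007 0.0008 0.0013 0.0063 0.0013]
start [0.5094 0.0824 0.0893]
mid [0.5727 0.0972 0.0893]
end [0.636  0.112  0.0893]
```

View pics/ov_top.png

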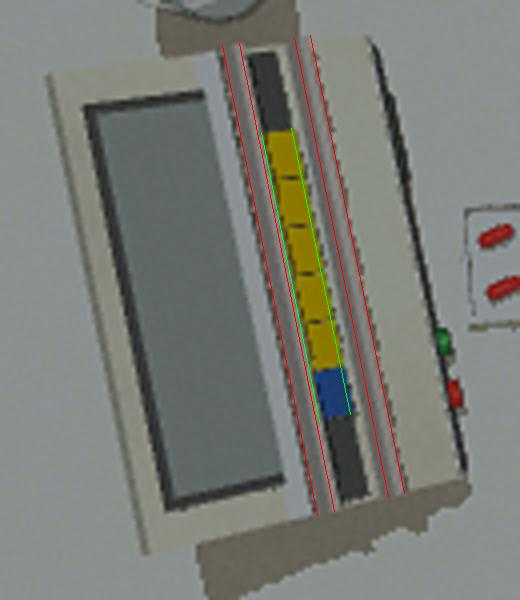

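View pics/ov_scene.png

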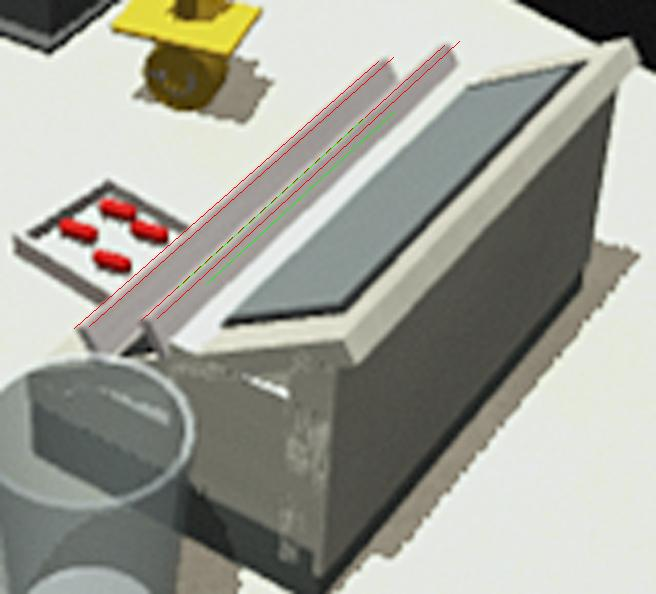

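```bash
python3 - <<'E'
s=open('fit.py').read()
s=s.replace('''((222,46)),(.016+w,-.125,.016))''','''((222,46)),(.016+w,-.125,nb))''').replace('''((315,512)),(.016+w,.125,.016))''','''((315,512)),(.016+w,.125,nb))''')
s=s.replace('''((290,40)),(-.016,-.125,.016))''','''((290,40)),(-.016,-.125,nb))''').replace('''((384,495)),(-.016,.125,.016))''','''((384,495)),(-.016,.125,nb))''')
s=s.replace("def obs(w)","def obs(w,nb)").replace("obs(p[4])","obs(p[4],p[5])").replace("1.5,.008]","1.5,.004,0.]")
s=s.replace('''for u in(-.016-p[4],-.016,.016,.016+p[4]): cv2.line(im,d(P(p,u,-.125,.016)),d(P(p,u,.125,.016))''','''for u,n1 in((-.016-p[4],.016),(-.016,.016),(.016,.016),(.016+p[4],.016),(-.016,p[5]),(.016+p[4],p[5])): cv2.line(im,d(P(p,u,-.125,n1)),d(P(p,u,.125,n1))''')
open('fit.py','w').write(s)
E
python3 fit.py
```

```text
[0.5731 0.0961 0.0888 1.8005 0.0077 0.0075]
[[-0.7, 0.2], [-0.5, 0.1], [-0.2, 0.5], [0.1, 0.5], [-0.3, -0.7], [0.4, 0.5], [-0.1, 0.6], [0.1, 0.1], [-0.8, -0.6], [-0.1, 0.7], [-0.4, 1.2], [-0.8, 0.1], [-1.0, -0.3], [-2.2, 0.1], [-1.2, 0.7]]
[0.0007 0.0008 0.0013 0.0056 0.0015 0.0038]
start [0.5098 0.0813 0.0888]
mid [0.5731 0.0961 0.0888]
end [0.6364 0.1109 0.0888]
```

View pics/ov_top.png

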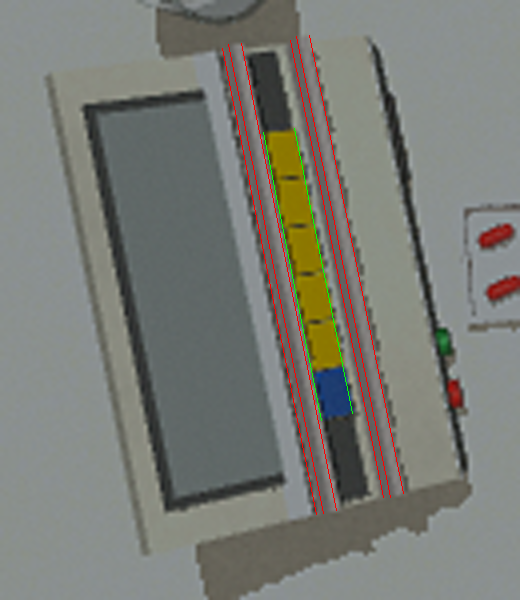

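View pics/ov_scene.png

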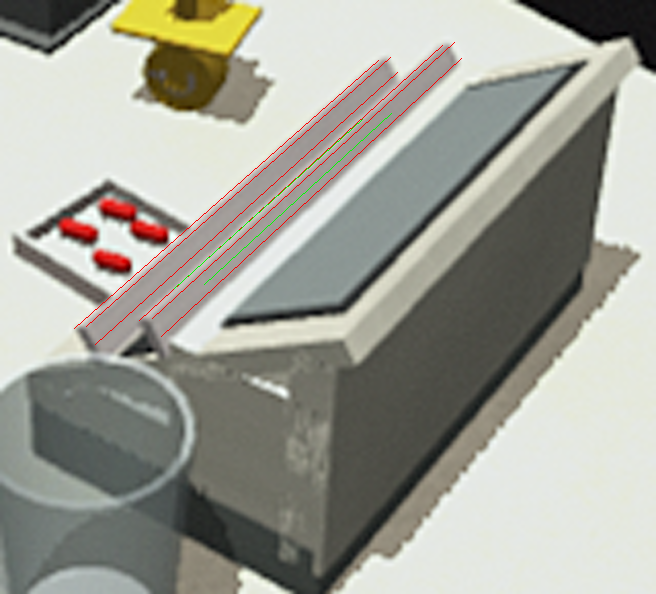

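The fit reads strip_mid at about (0.573, 0.096, 0.089). In the overlays the red and green lines lie on the rails and bar to about 1 px. Next, the dock and the handle.

```bash
cat > h.py <<'E'
import numpy as np
from cell import *
from scipy.spatial.transform import Rotation as Rr
def back(n,px,z):
    c=camera_model(n);d=c["R"].T@np.linalg.inv(c["K"])@np.array([px[0],px[1],1.]);o=-c["R"].T@c["t"]
    return o+d*(z-o[2])/d[2]
def proj(n,X):
    c=camera_model(n);p=c["R"]@np.array(X)+c["t"];q=c["K"]@p;return q[:2]/q[2]
E
python3 - <<'E'
from h import *
T=lambda c:(np.array(c)+.5)/5.5-.5+np.array((330,250))
pts=[(57,105),(222,68),(275,270),(110,310)]
B=[back("top",T(p),.063) for p in pts]
for b in B:print(b.round(4))
print("block c",np.mean(B,0).round(4),[np.linalg.norm(B[i]-B[i-1]).round(4) for i in range(4)])
v=B[0]-B[3]+B[1]-B[2];print("yaw",np.arctan2(v[1],v[0]), "from short",np.arctan2(*( (B[0]-B[1]+B[3]-B[2])[:2]*[-1,1])))
hp=[(173,190),(232,180),(247,235),(190,252)]
H=[back("top",T(p),.168) for p in hp];print("handle",np.mean(H,0).round(4),[np.linalg.norm(H[i]-H[i-1]).round(4) for i in range(4)])
S=lambda c:(np.array(c)-np.array((385,0))+.5)/(385/90)-.5+np.array((240,120))
# scene: handle top corners
q=[(505,35),(530,25),(559,36),(533,47)]
H2=[back("scene",S(p),.168) for p in q];print("scene handle",np.mean(H2,0).round(4),[np.linalg.norm(H2[i]-H2[i-1]).round(4) for i in range(4)])
for nm,px,z in(("bottle cap",(420,231),.185),("purple",(431,292),.157),("yellow",(298,282),.157),("dish",(267,226),.014),("beaker",(182,144),.115),("rack",(345,190),.1)):print(nm,back("top",px,z).round(3))
print("tool R",Rr.from_rotvec(observe()['ee_rot']).as_matrix().round(3))
E
```

```text
[ 0.4922 -0.1831  0.063 ]
[ 0.5082 -0.2476  0.063 ]
[ 0.4298 -0.2694  0.063 ]
[ 0.4127 -0.2051  0.063 ]
block c [ 0.4607 -0.2263  0.063 ] [np.float64(0.0825), np.float64(0.0665), np.float64(0.0814), np.float64(0.0665)]
yaw 0.27033819257677894 from short 0.25169574790502647
handle [ 0.4597 -0.2291  0.168 ] [np.float64(0.0228), np.float64(0.0213), np.float64(0.0202), np.float64(0.0212)]
scene handle [ 0.46  -0.227  0.168] [np.float64(0.022), np.float64(0.0181), np.float64(0.0217), np.float64(0.0191)]
bottle cap [ 0.574 -0.326  0.185]
purple [ 0.455 -0.355  0.157]
yellow [ 0.468 -0.092  0.157]
dish [ 0.583 -0.021  0.014]
beaker [0.749 0.158 0.115]
rack [ 0.66  -0.188  0.1  ]
tool R [[ 0.233 -0.973 -0.   ]
 [-0.973 -0.233  0.001]
 [-0.001  0.    -1.   ]]
```

>>> {"method": "play_rows", "body": {"rows": [[-0.18,-0.24,-0.13,0,0,-0.026,-1],[-0.18,-0.24,-0.13,0,0,-0.026,-1],[-0.19,-0.26,0,0,0,0,-1],[-0.19,-0.26,0,0,0,0,-1],[-0.19,-0.26,0,0,0,0,-1]]}}

```text
clock: 0.6
position: [0.291, -0.4242, 0.2303]
ee_rot: [2.478, -1.929, -0.009]
force: [0.2, 0.5, 0.5]
width: 0.999
```

```bash
cat > go.py <<'E'
import sys
from h import *
def go(pos,Rm=None):
    o=observe();R=Rr.from_rotvec(o['ee_rot']).as_matrix();d=R.T@(np.array(pos)-o['position'])
    w=np.zeros(3) if Rm is None else Rr.from_matrix(R.T@Rm).as_rotvec()
    print("pos",o['position'].round(4),"clock",round(float(o['clock']),2),"F",o['force'].round(1),"w",round(float(o['width']),3),"|d|",np.linalg.norm(d).round(4))
    print("shift frac",(d/.15).round(3),"rot frac",(w/.5).round(3)); print("joints",o['joints'].round(2))
def Rdown(yaw):
    y=-np.array([np.cos(yaw),np.sin(yaw),0]);z=np.array([0,0,-1.]);return np.column_stack([np.cross(y,z),y,z])
E
python3 - <<'E'
from go import *
go((.460,-.2275,.20),Rdown(.262))
E
```

```text
pos [ 0.291  -0.4242  0.2303] clock 0.6 F [0.2 0.5 0.5] w 0.999 |d| 0.2611
shift frac [-0.994 -1.415  0.2  ] rot frac [ 0.009  0.008 -0.028]
joints [ 0.93  0.23 -0.08  1.78  0.02  1.14 -0.48]
```

>>> {"method": "play_rows", "body": {"rows": [[-0.19,-0.27,0,0,0,-0.03,-1],[-0.19,-0.27,0,0,0,0,-1],[-0.19,-0.27,0,0,0,0,-1],[-0.19,-0.27,0,0,0,0,-1],[-0.19,-0.27,0,0,0,0,-1]]}}

```text
clock: 1.1
position: [0.4495, -0.2307, 0.2297]
ee_rot: [2.492, -1.911, -0.01]
force: [0.3, -2.1, 0.5]
width: 0.999
```

```bash
python3 - <<'E'
from go import *
go((.460,-.2275,.20),Rdown(.262))
E
```

```text
pos [ 0.4495 -0.2307  0.2297] clock 1.1 F [ 0.3 -2.1  0.5] w 0.999 |d| 0.0316
shift frac [-0.001 -0.074  0.197] rot frac [0.01  0.008 0.001]
joints [ 0.56  0.23 -0.24  1.79  0.06  1.14 -1.  ]
```

>>> {"method": "play_rows", "body": {"rows": [[0,-0.04,0.1,0.01,0.008,0,-1],[0,0,0.1,0,0,0,-1],[0,0,0,0,0,0,-1]]}}

```text
clock: 1.4
position: [0.4606, -0.2196, 0.1986]
ee_rot: [-2.503, 1.892, 0.001]
force: [-0.6, -1.0, 0.2]
width: 0.997
```

```bash
python3 - <<'E'
from go import *
go((.460,-.2275,.1145),Rdown(.262))
import cv2
for n in("top","scene"):
    im=get_image(n);p=proj(n,(.46,-.2275,.13)).astype(int);x,y=p
    cv2.imwrite(f"pics/a_{n}.png",cv2.resize(im[max(0,y-70):y+70,x-70:x+70],None,fx=3.5,fy=3.5,interpolation=cv2.INTER_CUBIC))
a=cv2.imread("pics/a_top.png");b=cv2.imread("pics/a_scene.png");h=min(a.shape[0],b.shape[0])
cv2.imwrite("pics/a.png",np.hstack([a[:h,:395],b[:h,:395]]))
E
```

```text
pos [ 0.4606 -0.2196  0.1986] clock 1.4 F [-0.6 -1.   0.2] w 0.997 |d| 0.0845
shift frac [0.051 0.02  0.561] rot frac [-0.006  0.005  0.029]
joints [ 0.54  0.26 -0.25  1.83  0.07  1.06 -1.02]
```

View pics/a.png

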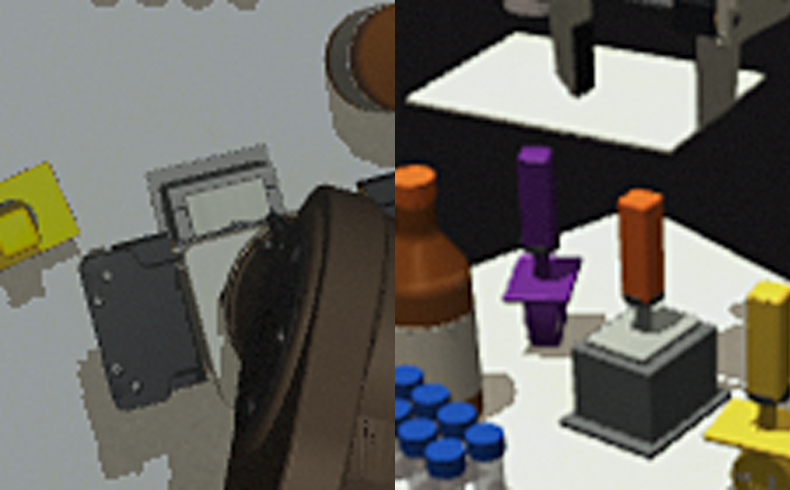

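The top crop shows the gripper over the dock at (230,270). The scene crop shows the open fingers above and on both sides of the orange handle. Descending.

>>> {"method": "play_rows", "body": {"rows": [[0.05,0.02,0.1,0,0,0.03,-1],[0,0,0.2,0,0,0,-1],[0,0,0.2,0,0,0,-1],[0,0,0,0,0,0,-1]]}}

```text
clock: 1.9
position: [0.4617, -0.2336, 0.1277]
ee_rot: [-2.481, 1.92, -0.014]
force: [-0.3, 0.1, 0.2]
width: 1.0
```

```bash
python3 - <<'E'
from go import *
go((.460,-.2275,.1145),Rdown(.262))
E
```

```text
pos [ 0.4617 -0.2336  0.1277] clock 1.9 F [-0.3  0.1  0.2] w 1.0 |d| 0.0146
shift frac [-0.042  0.002  0.088] rot frac [-0.018 -0.009 -0.017]
joints [ 0.55  0.34 -0.23  1.91  0.1   0.89 -1.05]
```

>>> {"method": "play_rows", "body": {"rows": [[-0.03,0,0.08,-0.01,-0.01,-0.015,-1],[0,0,0,0,0,0,-1],[0,0,0,0,0,0,-1]]}}

```text
clock: 2.2
position: [0.4619, -0.2307, 0.1183]
ee_rot: [-2.487, 1.913, -0.008]
force: [0.0, 0.1, -0.1]
width: 1.0
```

```bash
python3 - <<'E'
from go import *
go((.460,-.2275,.1145),Rdown(.262))
E
```

```text
pos [ 0.4619 -0.2307  0.1183] clock 2.2 F [ 0.   0.1 -0.1] w 1.0 |d| 0.0053
shift frac [-0.024  0.007  0.025] rot frac [-0.012 -0.003 -0.005]
joints [ 0.54  0.35 -0.23  1.92  0.1   0.87 -1.05]
```

>>> {"method": "play_rows", "body": {"rows": [[-0.03,0.01,0.03,-0.012,-0.003,-0.005,-1],[0,0,0,0,0,0,1],[0,0,0,0,0,0,1],[0,0,0,0,0,0,1],[0,0,0,0,0,0,1]], "force": 55}}

```text
clock: 2.7
position: [0.4608, -0.2268, 0.1161]
ee_rot: [-2.493, 1.911, -0.006]
force: [-0.3, 0.2, -0.2]
width: 0.705
```

>>> {"method": "play_rows", "body": {"rows": [[0,0,0,0,0,0,1],[0,0,0,0,0,0,1],[0,0,0,0,0,0,1]]}}

```text
clock: 3.0
position: [0.4609, -0.2269, 0.1162]
ee_rot: [-2.492, 1.911, -0.007]
force: [-0.7, 0.0, -0.3]
width: 0.439
```

```bash
python3 - <<'E'
from go import *
go((.460,-.2275,.1145),Rdown(.262))
print(observe()['ft_torque'],observe()['ee_rot'])
E
```

```text
pos [ 0.4609 -0.2269  0.1162] clock 3.0 F [-0.7  0.  -0.3] w 0.439 |d| 0.002
shift frac [0.003 0.007 0.011] rot frac [-0.006 -0.006  0.001]
joints [ 0.53  0.35 -0.23  1.93  0.1   0.87 -1.06]
[-0.07070605  0.02465391  0.00734926] [-2.4923732   1.91133005 -0.00663839]
```

Target closed width is about 24/92 = 0.26.

>>> {"method": "play_rows", "body": {"rows": [[0,0,0,0,0,0,1],[0,0,0,0,0,0,1],[0,0,0,0,0,0,1],[0,0,0,0,0,0,1]]}}

```text
clock: 3.4
position: [0.4609, -0.2272, 0.1161]
ee_rot: [-2.492, 1.912, -0.007]
force: [0.3, -0.2, -0.4]
width: 0.255
```

```bash
python3 - <<'E'
from go import *
go((.460,-.2275,.1145),Rdown(.262))
print(observe()['ft_torque'],observe()['ee_rot'])
E
```

```text
pos [ 0.4609 -0.2272  0.1161] clock 3.4 F [ 0.3 -0.2 -0.4] w 0.255 |d| 0.0019
shift frac [0.001 0.007 0.011] rot frac [-0.006 -0.006  0.   ]
joints [ 0.53  0.35 -0.23  1.93  0.1   0.87 -1.06]
[0.02802886 0.00867974 0.0174293 ] [-2.49222276  1.91163815 -0.00699632]
```

Gripped at 23.5 mm. The release pose to come back to is TCP (0.461, -0.227, 0.116). Lifting.

>>> {"method": "play_rows", "body": {"rows": [[0,0,-0.1,0,0,0,1],[0,0,-0.2,0,0,0,1],[0,0,-0.28,0,0,0,1],[0,0,-0.28,0,0,0,1],[0,0,-0.28,0,0,0,1]]}}

```text
clock: 3.9
position: [0.4544, -0.2244, 0.2844]
ee_rot: [2.491, -1.909, -0.023]
force: [1.0, -0.2, -3.7]
width: 0.26
```

```bash
cat >> go.py <<'E'
yaw=.2297;a=.575
r=np.array([np.cos(yaw),np.sin(yaw),0]);xc=np.array([-np.sin(yaw),np.cos(yaw),0]);nn=-np.sin(a)*xc+np.cos(a)*np.array([0,0,1.])
RT=np.column_stack([np.cross(-r,-nn),-r,-nn])
start=np.array([.5098,.0813,.0888]);end=np.array([.6364,.1109,.0888])
def tcp(s,h): # s metres along from start, h = wheel-bottom clearance above seated face
    return start+r*s+nn*(.1051+h)
E
python3 - <<'E'
from go import *
go(tcp(-.003,.06),RT)
print(RT.round(3),tcp(0,.06))
im=get_image("scene");import cv2;cv2.imwrite("pics/l.png",im)
E
```

```text
pos [ 0.4544 -0.2244  0.2844] clock 3.9 F [ 1.  -0.2 -3.7] w 0.26 |d| 0.2365
shift frac [-1.271 -0.851  0.382] rot frac [ 0.042 -1.132  0.058]
joints [ 0.55  0.2  -0.24  1.68  0.05  1.28 -1.  ]
[[ 0.191 -0.974 -0.124]
 [-0.817 -0.228  0.53 ]
 [-0.544 -0.    -0.839]] [ 0.53024322 -0.00612884  0.22735065]
```

View pics/l.png

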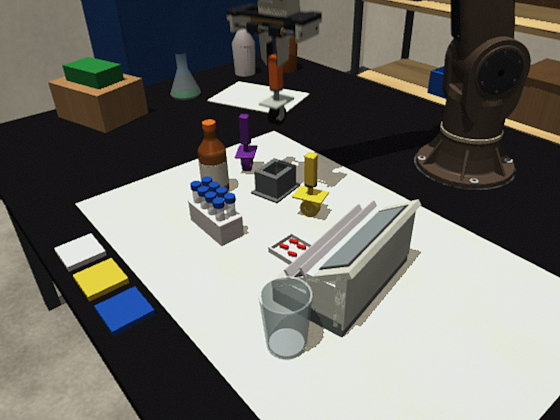

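The scene picture shows the roller out of the dock, held upright at (276,85), with the dock empty at (274,180). Now tilting while shifting along +x.

>>> {"method": "play_rows", "body": {"rows": [[0,-0.15,0,0.01,-0.28,0.015,1],[0,-0.15,0,0.01,-0.28,0.015,1],[0,-0.15,0,0.01,-0.28,0.015,1],[0,-0.15,0,0.01,-0.28,0.015,1],[0,0,0,0,0,0,1]]}}

```text
clock: 4.45
position: [0.5464, -0.2003, 0.2912]
ee_rot: [-2.123, 1.675, 0.631]
force: [-1.3, -0.8, -4.9]
width: 0.259
```

```bash
python3 - <<'E'
from go import *
go(tcp(-.003,.06),RT)
print((np.array(tcp(-.003,.06))-observe()['position']).round(3))
E
```

```text
pos [ 0.5464 -0.2003  0.2912] clock 4.45 F [-1.3 -0.8 -4.9] w 0.259 |d| 0.2046
shift frac [-0.836 -0.17   1.064] rot frac [-0.01   0.018  0.013]
joints [ 0.67  0.61 -0.23  1.22 -0.32  1.7  -0.87]
[-0.019  0.193 -0.064]
```

>>> {"method": "play_rows", "body": {"rows": [[-0.2,-0.03,0.13,0,0.01,0,1],[-0.27,-0.04,0.175,0,0.01,0.01,1],[-0.27,-0.04,0.175,0,0,0,1],[-0.2,-0.03,0.13,0,0,0,1],[0,0,0,0,0,0,1]]}}

```text
clock: 4.95
position: [0.5272, -0.0293, 0.2841]
ee_rot: [-2.123, 1.697, 0.628]
force: [-0.5, 0.3, -3.1]
width: 0.255
```

```bash
python3 - <<'E'
from go import *
go(tcp(-.003,.035),RT)
E
```

```text
pos [ 0.5272 -0.0293  0.2841] clock 4.95 F [-0.5  0.3 -3.1] w 0.255 |d| 0.0856
shift frac [ 0.082 -0.034  0.564] rot frac [-0.003 -0.005 -0.015]
joints [ 0.52  0.44 -0.3   1.51 -0.38  1.48 -1.03]
```

>>> {"method": "play_rows", "body": {"rows": [[0.04,-0.015,0.2,0,0,-0.01,1],[0.03,-0.015,0.2,0,0,-0.005,1],[0.01,0,0.15,0,0,0,1],[0,0,0,0,0,0,1],[0,0,0,0,0,0,1]]}}

```text
clock: 5.45
position: [0.5226, 0.0057, 0.2072]
ee_rot: [-2.138, 1.687, 0.613]
force: [0.4, -1.5, -2.4]
width: 0.254
```

```bash
python3 - <<'E'
from go import *
import cv2
go(tcp(-.003,.035),RT)
ims=[]
for n in("top","scene"):
    im=get_image(n);x,y=proj(n,start).astype(int)
    ims.append(cv2.resize(im[y-70:y+70,x-70:x+70],None,fx=2.8,fy=2.8,interpolation=cv2.INTER_CUBIC)) 
cv2.imwrite("pics/b.png",np.hstack(ims))
E
```

```text
pos [0.5226 0.0057 0.2072] clock 5.45 F [ 0.4 -1.5 -2.4] w 0.254 |d| 0.002
shift frac [ 0.001 -0.011  0.006] rot frac [-0.005 -0.025  0.012]
joints [ 0.48  0.47 -0.32  1.66 -0.39  1.28 -1.  ]
```

View pics/b.png

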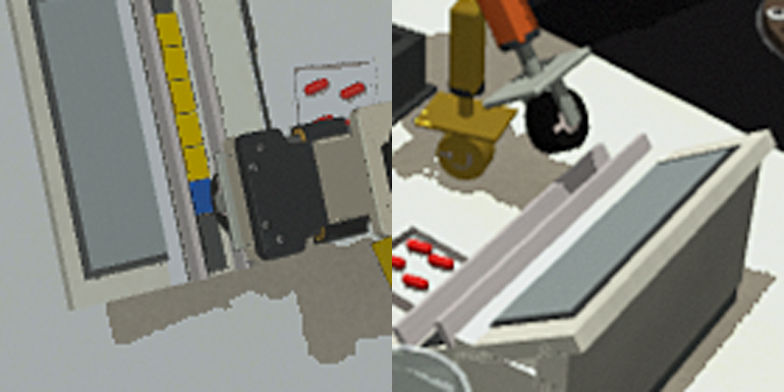

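```bash
python3 - <<'E'
from go import *
o=observe();R=Rr.from_rotvec(o['ee_rot']).as_matrix()
hub=o['position']-R[:,2]*.0144+R[:,2]*.0975
x,y=proj("scene",start).astype(int)
c=lambda X:((proj("scene",X)-(x-70,y-70)+.5)*2.8-.5+np.array((392,0))).round(0)
print(hub,c(hub),"axle ends",c(hub+R[:,0]*.011),c(hub-R[:,0]*.011),"rim bottom",c(hub+R[:,2]*.022-R[:,0]*.011))
print("blue start face in scene crop",c(start))
print("rail inner edges",[c(start+xc*np.cos(a)*u+np.array([0,0,np.sin(a)*u])+nn*.016) for u in(-.016,.016)], "base force",o['force']@nn,o['force'])
E
```

```text
[0.51321322 0.04865386 0.13724877] [556. 121.] axle ends [544. 124.] [568. 118.] rim bottom [581. 147.]
blue start face in scene crop [589. 198.]
rail inner edges [array([562., 181.]), array([597., 174.])] base force -2.8041361092541632 [ 1.07725861 -0.30215167 -3.69108538]
```

Prediction and picture agree: the hub is predicted at (556,121) and seen at about (557,122). The wheel hangs above the rail gap at the blue end. Descending to just above the proud face.

>>> {"method": "play_rows", "body": {"rows": [[0,-0.01,0.08,0,-0.02,0.01,1],[0,0,0.08,0,0,0,1],[0,0,0,0,0,0,1],[0,0,0,0,0,0,1]]}}

```text
clock: 5.95
position: [0.5232, 0.0175, 0.1871]
ee_rot: [-2.125, 1.69, 0.618]
force: [1.0, 0.0, -3.2]
width: 0.258
```

```bash
cat >> go.py <<'E'
def st(s,h=-.010):
    o=observe();d=o['position']-start
    f=o['force'];print("s %.1f mm  h %.1f mm  lat %.1f mm | Fn %.1f Fr %.1f Fl %.1f"%(d@r*1e3,(d@nn-.1051)*1e3,1e3*d@np.cross(nn,r),f@nn+2.5,f@r,f@np.cross(nn,r)), o['ft_torque'].round(2))
    go(tcp(s,h),RT)
E
python3 - <<'E'
from go import *
st(-.003,.005)
E
```

```text
s -1.5 mm  h 12.8 mm  lat -1.2 mm | Fn -0.0 Fr 1.0 Fl -1.9 [-1.05 -0.26  0.02]
pos [0.5232 0.0175 0.1871] clock 5.95 F [ 1.   0.  -3.2] w 0.258 |d| 0.0081
shift frac [-0.008  0.011  0.052] rot frac [-0.015 -0.009 -0.001]
joints [ 0.47  0.49 -0.33  1.69 -0.4   1.23 -1.  ]
```

>>> {"method": "play_rows", "body": {"rows": [[-0.008,0.01,0.06,-0.01,0,0,1],[0,0,0,0,0,0,1],[0,0,0.04,0,0,0,1],[0,0,0,0,0,0,1]]}}

```text
clock: 6.35
position: [0.521, 0.0254, 0.1751]
ee_rot: [-2.128, 1.691, 0.618]
force: [0.2, -3.1, 3.1]
width: 0.258
```

```bash
python3 - <<'E'
from go import *
st(-.003,-.005)
E
```

```text
s -1.8 mm  h -1.7 mm  lat -0.9 mm | Fn 6.8 Fr -0.5 Fl -0.9 [-0.88 -0.17  0.04]
pos [0.521  0.0254 0.1751] clock 6.35 F [ 0.2 -3.1  3.1] w 0.258 |d| 0.0036
shift frac [-0.006  0.008  0.022] rot frac [-0.01  -0.013 -0.001]
joints [ 0.46  0.5  -0.33  1.72 -0.4   1.2  -1.  ]
```

>>> {"method": "play_rows", "body": {"rows": [[-0.005,0,0.03,0,0,0,1],[0,0,0,0,0,0,1],[0,0,0.03,0,0,0,1],[0,0,0,0,0,0,1]]}}

```text
clock: 6.75
position: [0.5225, 0.0294, 0.1695]
ee_rot: [-2.126, 1.692, 0.61]
force: [0.7, -5.5, 6.0]
width: 0.256
```

```bash
python3 - <<'E'
from go import *
st(-.003,-.010)
E
```

```text
s 0.5 mm  h -8.3 mm  lat -0.9 mm | Fn 10.5 Fr -0.6 Fl -1.4 [-0.73 -0.09  0.04]
pos [0.5225 0.0294 0.1695] clock 6.75 F [ 0.7 -5.5  6. ] w 0.256 |d| 0.004
shift frac [-0.006  0.024  0.011] rot frac [-0.022 -0.018 -0.001]
joints [ 0.45  0.5  -0.33  1.73 -0.4   1.18 -1.  ]
```

Blue feels seated: Fn is 10.5 N, about 10.8 mm of spring. Rolling in gentle strides with force feedback.

>>> {"method": "play_rows", "body": {"rows": [[-0.005,-0.04,0.005,-0.005,-0.005,0,1],[0,-0.04,0.003,0,0,0,1],[0,-0.04,0.003,0,0,0,1]]}}

```text
clock: 7.05
position: [0.5398, 0.0331, 0.1699]
ee_rot: [-2.125, 1.694, 0.613]
force: [0.5, -3.8, 5.7]
width: 0.262
```

```bash
python3 - <<'E'
from go import *
st(.026,-.0085)
E
```

```text
s 18.2 mm  h -7.8 mm  lat -1.0 mm | Fn 9.4 Fr -0.4 Fl -0.1 [-0.67 -0.02  0.06]
pos [0.5398 0.0331 0.1699] clock 7.05 F [ 0.5 -3.8  5.7] w 0.262 |d| 0.0079
shift frac [-0.007 -0.052  0.005] rot frac [-0.018 -0.016 -0.004]
joints [ 0.44  0.52 -0.33  1.69 -0.4   1.19 -1.02]
```

>>> {"method": "play_rows", "body": {"rows": [[-0.005,-0.04,0.01,-0.01,-0.01,0,1],[0,-0.04,0.008,0,0,0,1],[0,-0.04,0.006,0,0,0,1]]}}

```text
clock: 7.35
position: [0.5579, 0.0377, 0.1686]
ee_rot: [-2.125, 1.693, 0.62]
force: [-1.0, -5.4, 7.1]
width: 0.255
```

```bash
python3 - <<'E'
from go import *
st(.052,-.0095)
E
```

```text
s 36.9 mm  h -9.1 mm  lat -1.4 mm | Fn 11.2 Fr -2.2 Fl -0.4 [-0.7  0.4  0.4]
pos [0.5579 0.0377 0.1686] clock 7.35 F [-1.  -5.4  7.1] w 0.255 |d| 0.0152
shift frac [-0.01  -0.101  0.003] rot frac [-0.011 -0.01  -0.006]
joints [ 0.41  0.55 -0.33  1.64 -0.39  1.2  -1.04]
```

>>> {"method": "play_rows", "body": {"rows": [[-0.008,-0.04,0.004,-0.005,-0.005,0,1],[-0.004,-0.04,0.004,0,0,0,1],[0,-0.04,0.004,0,0,0,1]]}}

```text
clock: 7.65
position: [0.5769, 0.0418, 0.1693]
ee_rot: [-2.124, 1.695, 0.619]
force: [-2.0, -5.1, 6.4]
width: 0.254
```

```bash
python3 - <<'E'
from go import *
st(.078,-.0095)
E
```

```text
s 56.3 mm  h -8.3 mm  lat -1.3 mm | Fn 10.3 Fr -3.1 Fl -0.3 [-0.83  0.76  0.6 ]
pos [0.5769 0.0418 0.1693] clock 7.65 F [-2.  -5.1  6.4] w 0.254 |d| 0.0217
shift frac [-0.01  -0.144  0.009] rot frac [-0.012 -0.011 -0.008]
joints [ 0.4   0.57 -0.32  1.6  -0.39  1.22 -1.06]
```

```bash
python3 - <<'E'
from go import *
import cv2
ims=[]
for n,s in(("top",45),("scene",70)):
    im=get_image(n);x,y=proj(n,observe()['position']+[.0,.03,-.03]).astype(int)
    ims.append(cv2.resize(im[y-s:y+s,x-s:x+s],(392,392),interpolation=cv2.INTER_CUBIC)); print(n,x,y)
o=observe();R=Rr.from_rotvec(o['ee_rot']).as_matrix()
cv2.imwrite("pics/d.png",np.hstack(ims))
x,y=proj("scene",o['position']+[.0,.03,-.03]).astype(int)
for k in(.0,.05,.0975-.0108):
  print((proj("scene",o['position']-R[:,2]*(.0144-k))-(x-70,y-70))*2.8+[392,0])
st(.078)
E
```

```text
top 218 225
scene 326 212
[549.63027503 120.9092997 ]
[582.17862004 188.29506828]
[605.63591077 236.85936745]
s 56.4 mm  h -8.6 mm  lat -1.2 mm | Fn 10.3 Fr -1.0 Fl -1.5 [-0.96  0.14  0.24]
pos [0.5769 0.0421 0.1692] clock 7.75 F [ 0.3 -5.6  5.7] w 0.261 |d| 0.0217
shift frac [-0.008 -0.144  0.01 ] rot frac [-0.011 -0.01  -0.007]
joints [ 0.39  0.57 -0.32  1.6  -0.39  1.22 -1.06]
```

View pics/d.png

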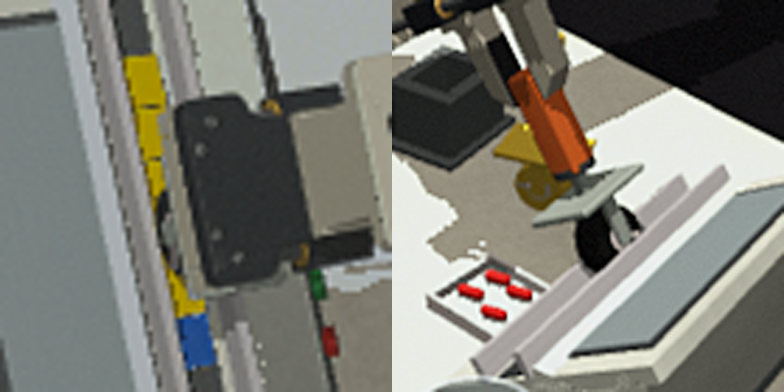

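The roller sits between the rails with its axis where predicted: hub expected at (605,237), seen at about (607,238). The top crop shows the untouched yellow sections ahead at (143,75). Continuing.

>>> {"method": "play_rows", "body": {"rows": [[-0.008,-0.04,0.008,-0.005,-0.005,0,1],[-0.004,-0.04,0.005,0,0,0,1],[0,-0.04,0.004,0,0,0,1]]}}

```text
clock: 8.05
position: [0.5941, 0.046, 0.169]
ee_rot: [-2.124, 1.697, 0.622]
force: [1.2, -4.3, 6.4]
width: 0.26
```

```bash
python3 - <<'E'
from go import *
st(.078,-.0095)
E
```

```text
s 74.1 mm  h -8.7 mm  lat -1.3 mm | Fn 10.3 Fr 0.2 Fl -0.3 [-0.63 -0.02  0.05]
pos [0.5941 0.046  0.169 ] clock 8.05 F [ 1.2 -4.3  6.4] w 0.26 |d| 0.0042
shift frac [-0.009 -0.026  0.005] rot frac [-0.008 -0.01  -0.011]
joints [ 0.38  0.6  -0.32  1.55 -0.39  1.23 -1.08]
```

>>> {"method": "play_rows", "body": {"rows": [[-0.006,-0.04,0.008,-0.005,-0.005,-0.005,1],[-0.004,-0.04,0.006,0,0,0,1],[0,-0.04,0.005,0,0,0,1],[0,-0.04,0.005,0,0,0,1]]}}

```text
clock: 8.45
position: [0.6183, 0.0517, 0.1687]
ee_rot: [-2.125, 1.696, 0.622]
force: [0.4, -4.7, 7.0]
width: 0.257
```

```bash
python3 - <<'E'
from go import *
st(.133,-.0095)
E
```

```text
s 98.9 mm  h -9.0 mm  lat -1.5 mm | Fn 10.9 Fr -0.7 Fl -0.1 [-0.62  0.02  0.14]
pos [0.6183 0.0517 0.1687] clock 8.45 F [ 0.4 -4.7  7. ] w 0.257 |d| 0.0342
shift frac [-0.011 -0.228  0.004] rot frac [-0.007 -0.01  -0.01 ]
joints [ 0.35  0.63 -0.31  1.49 -0.38  1.25 -1.11]
```

>>> {"method": "play_rows", "body": {"rows": [[-0.008,-0.04,0.006,-0.005,-0.005,-0.005,1],[-0.004,-0.04,0.005,0,0,0,1],[0,-0.04,0.005,0,0,0,1],[0,-0.04,0.005,0,0,0,1]]}}

```text
clock: 8.85
position: [0.642, 0.0572, 0.1688]
ee_rot: [-2.127, 1.695, 0.623]
force: [0.9, -4.3, 7.3]
width: 0.257
```

```bash
python3 - <<'E'
from go import *
st(.136,-.0095)
E
```

```text
s 123.3 mm  h -8.8 mm  lat -1.4 mm | Fn 11.0 Fr -0.1 Fl 0.3 [-0.62  0.02  0.06]
pos [0.642  0.0572 0.1688] clock 8.85 F [ 0.9 -4.3  7.3] w 0.257 |d| 0.0128
shift frac [-0.01  -0.085  0.004] rot frac [-0.004 -0.01  -0.008]
joints [ 0.33  0.66 -0.31  1.42 -0.37  1.27 -1.13]
```

>>> {"method": "play_rows", "body": {"rows": [[-0.006,-0.04,0.006,0,-0.005,0,1],[0,-0.04,0.005,0,0,0,1],[0,-0.03,0.005,0,0,0,1],[0,0,0.003,0,0,0,1],[0,0,0.003,0,0,0,1]]}}

```text
clock: 9.35
position: [0.6615, 0.0611, 0.1697]
ee_rot: [-2.122, 1.694, 0.617]
force: [0.1, -5.0, 5.2]
width: 0.258
```

```bash
python3 - <<'E'
from go import *
st(.136,-.0095)
E
```

```text
s 143.1 mm  h -7.7 mm  lat -1.5 mm | Fn 9.5 Fr -1.1 Fl -1.2 [-0.71 -0.06  0.04]
pos [0.6615 0.0611 0.1697] clock 9.35 F [ 0.1 -5.   5.2] w 0.258 |d| 0.0074
shift frac [-0.01   0.047  0.012] rot frac [-0.018 -0.009 -0.008]
joints [ 0.31  0.69 -0.3   1.38 -0.37  1.28 -1.15]
```

On the fixed end block the force and height match those over the sections, consistent with flush. Lifting along the normal and looking.

>>> {"method": "play_rows", "body": {"rows": [[0,0,-0.15,0,0,0,1],[0,0,-0.3,0,0,0,1],[0,0,-0.3,0,0,0,1],[0.15,0.2,-0.15,0,0,0,1],[0.2,0.2,-0.1,0,0,0,1]]}}

```text
clock: 9.85
position: [0.6279, -0.0669, 0.2683]
ee_rot: [-2.133, 1.677, 0.636]
force: [-0.0, -0.7, -3.1]
width: 0.255
```

```bash
python3 - <<'E'
from go import *
import cv2
st(.136,.1)
im=get_image("top");cv2.imwrite("pics/e.png",cv2.resize(im[160:310,135:265],None,fx=4,fy=4,interpolation=cv2.INTER_CUBIC))
E
```

```text
s 81.2 mm  h 138.7 mm  lat -46.1 mm | Fn 0.2 Fr -0.2 Fl -2.3 [-1.23 -0.29 -0.03]
pos [ 0.6279 -0.0669  0.2683] clock 9.85 F [-0.  -0.7 -3.1] w 0.255 |d| 0.0813
shift frac [-0.303 -0.368  0.258] rot frac [0.01  0.01  0.014]
joints [ 0.47  0.64 -0.27  1.22 -0.35  1.58 -1.06]
```

View pics/e.png

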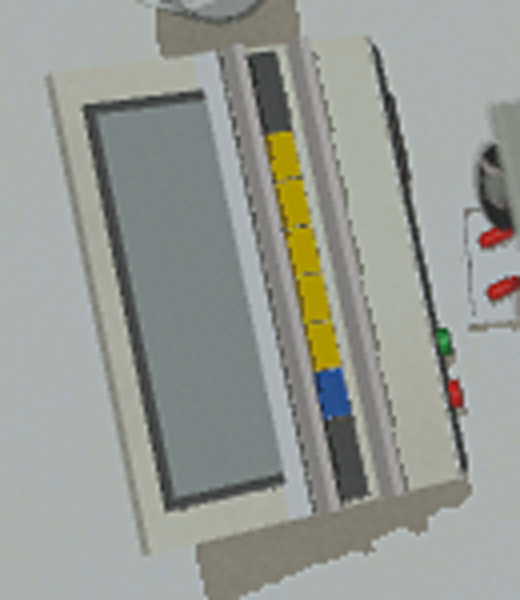

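```bash
python3 - <<'E'
from go import *
import cv2
A=cv2.imread("pics/c1.png").astype(float);B=cv2.imread("pics/e.png").astype(float)
u=np.array([np.cos(0),0])
for nm,y in(("dark far",95),("s5",152),("s4",200),("s3",248),("s2",297),("s1",345),("blue",392),("dark near",450)):
    x0=281.5+(y-129.5)*(56.5/285.5)
    r=[]
    for im in(A,B):
        # saturation-like / darkness profile
        row=im[y-8:y+9]
        prof=[]
        for dx in np.arange(-30,31):
            v=np.mean([im[yy,int(round(x0+(yy-y)*.198+dx))] for yy in range(y-8,y+9)],0)
            prof.append((v.max()-v.min()) if 'dark' not in nm else 160-v.mean())
        prof=np.array(prof);prof=np.clip(prof-prof.max()*.5,0,None)
        r.append((prof*np.arange(-30,31)).sum()/prof.sum())
    print(nm,np.round(r,2),"shift",round(r[1]-r[0],2))
# expected shift in crop px for full seat
print((proj("top",start)-proj("top",start+nn*.005))*4,(proj("top",end)-proj("top",end+nn*.005))*4)
E
```

```text
dark far [-4.54 -5.34] shift -0.8
s5 [-2.07 -3.07] shift -1.0
s4 [-1.74 -3.18] shift -1.44
s3 [-1.01 -3.01] shift -2.0
s2 [-0.76 -1.68] shift -0.92
s1 [ 0.06 -1.68] shift -1.74
blue [ 0.48 -1.05] shift -1.53
dark near [-1.7  -2.24] shift -0.54
[-3.89576077  0.81678502] [-3.69257226  1.68981011]
```

```bash
python3 - <<'E'
from go import *
import cv2
cv2.imwrite("pics/top1.png",get_image("top"))
A=cv2.imread("pics/top0.png");B=cv2.imread("pics/top1.png")
for im in(A,B):
    s=im[190:272,190:235].astype(int)
    ye=(s.max(2)-s.min(2))>55
    ys,xs=np.nonzero(ye)
    print("n",ye.sum(),"cx",(xs.mean()+190).round(2),"cy",(ys.mean()+190).round(2),"rows",ys.min()+190,ys.max()+190)
    out=[]
    for y in range(0,82):
        c=np.nonzero(ye[y])[0]
        if len(c): out.append((y+190,c.min()+190,c.max()+190))
    print([f"{a}:{b}-{c}" for a,b,c in out][::4])
for im in(A,B):
  for y in(200,215,235,258,262): print(y,[tuple(int(q) for q in im[y,x]) for x in range(196,228)][(int((y-190)*.2)+4):(int((y-190)*.2)+18)])
E
```

```text
n 538 cx 211.78 cy 227.34 rows 192 263
['192:207-208', '196:202-209', '200:203-210', '204:204-210', '208:204-211', '212:205-212', '216:206-213', '220:207-214', '224:208-215', '228:208-215', '232:209-216', '236:210-217', '240:211-218', '244:212-219', '248:213-220', '252:213-220', '256:215-221', '260:216-222']
n 498 cx 211.31 cy 227.68 rows 193 264
['193:202-207', '197:202-208', '201:203-209', '205:204-210', '209:204-211', '213:205-211', '217:207-212', '221:207-213', '225:208-214', '229:209-215', '233:209-216', '237:210-216', '241:211-217', '245:212-218', '249:213-219', '253:214-220', '257:215-220', '261:216-221']
200 [(25, 63, 75), (0, 124, 144), (0, 121, 141), (0, 119, 140), (0, 119, 140), (0, 119, 140), (0, 119, 140), (0, 119, 141), (57, 110, 119), (140, 146, 138), (120, 125, 121), (97, 100, 101), (97, 100, 101), (97, 99, 100)]
215 [(40, 76, 84), (0, 123, 144), (0, 118, 139), (0, 118, 138), (0, 127, 138), (0, 126, 138), (0, 119, 140), (0, 120, 137), (56, 101, 110), (143, 148, 141), (119, 126, 123), (94, 96, 97), (96, 99, 99), (97, 100, 100)]
235 [(71, 96, 103), (0, 131, 143), (0, 12
[... 1051 characters left out ...]
, (124, 127, 128)]
235 [(89, 129, 139), (20, 96, 114), (0, 153, 174), (0, 149, 172), (0, 149, 171), (0, 149, 172), (0, 148, 172), (29, 157, 173), (173, 175, 168), (165, 176, 172), (164, 177, 172), (120, 120, 123), (122, 125, 126), (122, 124, 126)]
258 [(154, 159, 164), (110, 80, 63), (142, 76, 35), (140, 78, 40), (138, 78, 38), (138, 77, 38), (139, 78, 39), (140, 76, 37), (152, 88, 53), (159, 177, 178), (158, 173, 171), (143, 152, 151), (122, 122, 124), (121, 124, 125)]
262 [(154, 158, 163), (90, 56, 38), (141, 77, 37), (140, 77, 38), (139, 78, 40), (140, 78, 39), (141, 80, 37), (139, 76, 37), (127, 89, 65), (160, 176, 177), (160, 173, 172), (142, 149, 150), (122, 124, 125), (120, 122, 125)]
```

```bash
python3 - <<'E'
import cv2,numpy as np
A=cv2.imread("pics/top0.png").astype(float);B=cv2.imread("pics/top1.png").astype(float)
for nm,y0 in(("s5",198),("s4",210),("s3",222),("s2",234),("s1",246),("blue",258)):
    r=[]
    for im in(A,B):
        e=[]
        for y in range(y0-3,y0+4):
            x0=int(206+(y-199)*.2)
            s=np.array([np.ptp(im[y,x]) for x in range(x0,x0+9)])/np.ptp(im[y,x0]); e.append(x0+np.clip(s,0,1).sum()-(y-y0)*.2)
        r.append(np.mean(e))
    print(nm,np.round(r,2),"shift px",round(r[1]-r[0],2))
E
```

```text
s5 [210.22 209.24] shift px -0.97
s4 [212.63 211.76] shift px -0.87
s3 [215.13 214.33] shift px -0.81
s2 [217.67 216.8 ] shift px -0.86
s1 [220.15 219.37] shift px -0.78
blue [222.92 222.14] shift px -0.77
```

```bash
python3 - <<'E'
import cv2,numpy as np
A=cv2.imread("pics/top0.png").astype(float);B=cv2.imread("pics/top1.png").astype(float)
ys=[];E={0:[],1:[]}
for y0,red in((177,1),(182,1),(186,1),(198,0),(210,0),(222,0),(234,0),(246,0),(258,0),(269,1),(274,1),(279,1)):
    for k,im in((0,A),(1,B)):
        e=[]
        for y in range(y0-2,y0+3):
            x0=int(204+(y-199)*.2)
            # blue+? channel: blue for yellow (0->bright); red for blue section and dark
            c=2 if (red or y0==258) else 0
            v=im[y,x0:x0+10,c]; lo=v[0];hi=v.max();j=v.argmax()
            t=lo+.5*(hi-lo); i=np.nonzero(v[:j+1]>t)[0][0]
            e.append(x0+i-1+(t-v[i-1])/(v[i]-v[i-1])-(y-y0)*.2)
        E[k].append(np.median(e))
    ys.append(y0)
ys=np.array(ys)
for k in(0,1):
    e=np.array(E[k]);d=[0,1,2,9,10,11];p=np.polyfit(ys[d],e[d],1);print(p.round(3),(e-np.polyval(p,ys)).round(2))
E
```

```text
[  0.209 167.82 ] [-0.1  -0.02  0.13  0.63  0.55  0.64  0.68  0.65  0.87 -0.04 -0.03  0.06]
[  0.209 167.78 ] [-0.1  -0.01  0.13 -0.46 -0.41 -0.26 -0.42 -0.31 -0.2  -0.04 -0.06  0.08]
```

All six sections shifted 0.9–1.1 px, where 1.0 px means fully seated, and relative to the end blocks they went from +0.65 px to slightly below. The picture shows the bar in line with the dark blocks at (268,90) and (347,455). Now back to upright above the dock.

```bash
cat >> go.py <<'E'
RD=Rr.from_rotvec([-2.49222276,1.91163815,-0.00699632]).as_matrix()
def dk(z,dx=0,dy=0): go((.4609+dx,-.2272+dy,z),RD)
E
python3 - <<'E'
from go import *
dk(.30)
o=observe();R=Rr.from_rotvec(o['ee_rot']).as_matrix();print((R.T@[0,0,.04]/.15).round(3), (R.T@[-.08,-.08,0]/.15).round(3))
E
```

```text
pos [ 0.626  -0.0748  0.2656] clock 9.95 F [ 1.  -0.5 -3.5] w 0.257 |d| 0.2274
shift frac [ 0.502  1.303 -0.589] rot frac [-0.002  1.158 -0.072]
joints [ 0.47  0.64 -0.27  1.22 -0.35  1.58 -1.06]
[-0.145  0.002 -0.224] [ 0.337  0.64  -0.214]
```

>>> {"method": "play_rows", "body": {"rows": [[-0.14,0.05,-0.22,0,0,0,1],[0,0.2,0,0,0.28,-0.02,1],[0,0.2,0,0,0.28,-0.02,1],[0,0.2,0,0,0.28,-0.02,1],[0,0.2,0,0,0.28,-0.02,1]]}}

```text
clock: 10.45
position: [0.4995, -0.1097, 0.2982]
ee_rot: [-2.489, 1.913, 0.017]
force: [-0.5, 0.9, -2.5]
width: 0.258
```

```bash
python3 - <<'E'
from go import *
dk(.30)
E
```

```text
pos [ 0.4995 -0.1097  0.2982] clock 10.45 F [-0.5  0.9 -2.5] w 0.258 |d| 0.1237
shift frac [ 0.691  0.45  -0.017] rot frac [ 0.016  0.027 -0.005]
joints [ 0.31  0.2  -0.23  1.65  0.04  1.3  -1.24]
```

>>> {"method": "play_rows", "body": {"rows": [[0.2,0.13,0,0.01,0.02,0,1],[0.25,0.16,0,0,0,0,1],[0.2,0.13,0,0,0,0,1],[0,0,0,0,0,0,1],[0,0,0,0,0,0,1]]}}

```text
clock: 10.95
position: [0.4562, -0.2104, 0.2969]
ee_rot: [2.508, -1.888, -0.007]
force: [1.3, 1.2, -3.1]
width: 0.259
```

```bash
python3 - <<'E'
from go import *
dk(.24)
E
```

```text
pos [ 0.4562 -0.2104  0.2969] clock 10.95 F [ 1.3  1.2 -3.1] w 0.259 |d| 0.0595
shift frac [ 0.117 -0.001  0.379] rot frac [0.015 0.01  0.036]
joints [ 0.46  0.17 -0.17  1.68  0.03  1.29 -1.  ]
```

>>> {"method": "play_rows", "body": {"rows": [[0.12,0,0.15,0.015,0.01,0.036,1],[0,0,0.1,0,0,0,1],[0,0,0,0,0,0,1],[0,0,0,0,0,0,1]]}}

```text
clock: 11.35
position: [0.4618, -0.223, 0.2571]
ee_rot: [-2.495, 1.905, 0.0]
force: [0.5, 0.4, -2.5]
width: 0.254
```

```bash
python3 - <<'E'
from go import *
dk(.22)
import cv2
im=get_image("scene");x,y=proj("scene",(.46,-.227,.12)).astype(int)
cv2.imwrite("pics/f.png",cv2.resize(im[y-75:y+55,x-65:x+65],None,fx=4.5,fy=4.5,interpolation=cv2.INTER_CUBIC))
o=observe();R=Rr.from_rotvec(o['ee_rot']).as_matrix()
for k in(0,.0975):print(((proj("scene",o['position']-R[:,2]*(.0144-k))-(x-65,y-75)+.5)*4.5).round())
E
```

```text
pos [ 0.4618 -0.223   0.2571] clock 11.35 F [ 0.5  0.4 -2.5] w 0.254 |d| 0.0373
shift frac [0.026 0.013 0.247] rot frac [0.003 0.01  0.009]
joints [ 0.48  0.21 -0.16  1.74  0.03  1.2  -0.99]
[291.  66.]
[297. 252.]
```

View pics/f.png

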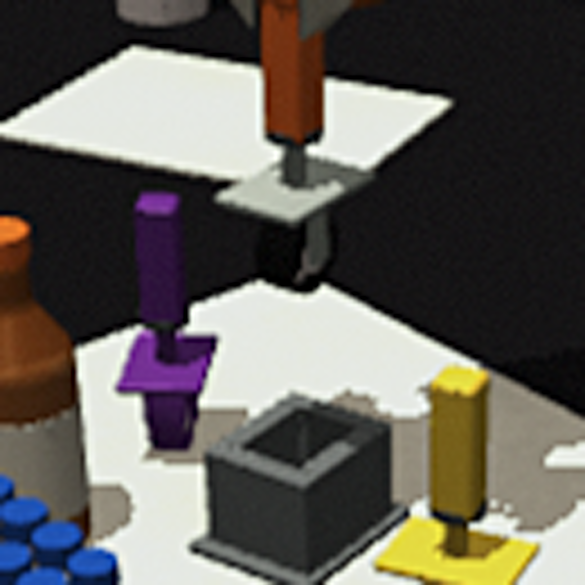

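The roller is upright above the pocket. The hub is at (295,252), as predicted, so it hasn't slipped in the grip. Lowering to just above the pocket.

>>> {"method": "play_rows", "body": {"rows": [[0.026,0.013,0.18,0.003,0.01,0.009,1],[0,0,0.18,0,0,0,1],[0,0,0,0,0,0,1],[0,0,0,0,0,0,1]]}}

```text
clock: 11.8
position: [0.4644, -0.2252, 0.2059]
ee_rot: [-2.494, 1.905, -0.015]
force: [0.5, -0.4, -2.9]
width: 0.254
```

```bash
python3 - <<'E'
from go import *
dk(.150)
E
```

```text
pos [ 0.4644 -0.2252  0.2059] clock 11.8 F [ 0.5 -0.4 -2.9] w 0.254 |d| 0.0561
shift frac [0.005 0.029 0.373] rot frac [-0.01  -0.005  0.008]
joints [ 0.48  0.25 -0.16  1.82  0.04  1.07 -1.  ]
```

>>> {"method": "play_rows", "body": {"rows": [[0.008,0.03,0.1,-0.01,-0.005,0.008,1],[0,0.005,0.1,0,0,0,1],[0,0,0,0,0,0,1],[0,0,0,0,0,0,1]]}}

```text
clock: 12.2
position: [0.4619, -0.2287, 0.1782]
ee_rot: [-2.491, 1.911, -0.015]
force: [-0.2, -0.9, -3.3]
width: 0.261
```

```bash
python3 - <<'E'
from go import *
dk(.14)
E
```

```text
pos [ 0.4619 -0.2287  0.1782] clock 12.2 F [-0.2 -0.9 -3.3] w 0.261 |d| 0.0382
shift frac [-0.013  0.006  0.255] rot frac [-0.009 -0.007  0.   ]
joints [ 0.48  0.28 -0.16  1.86  0.05  1.   -1.01]
```

Within 2 mm of the axis, against a pocket clearance of 5 mm in x and 9 mm in y. Entering.

>>> {"method": "play_rows", "body": {"rows": [[-0.01,0.006,0.1,-0.009,-0.005,0,1],[0,0.005,0.1,0,0,0,1],[0,0,0.06,0,0,0,1],[0,0,0,0,0,0,1]]}}

```text
clock: 12.6
position: [0.4612, -0.2282, 0.1381]
ee_rot: [-2.492, 1.912, -0.012]
force: [0.2, 0.3, -2.9]
width: 0.256
```

```bash
python3 - <<'E'
from go import *
dk(.1165)
E
```

```text
pos [ 0.4612 -0.2282  0.1381] clock 12.6 F [ 0.2  0.3 -2.9] w 0.256 |d| 0.0216
shift frac [-0.008  0.001  0.144] rot frac [-0.003 -0.005 -0.001]
joints [ 0.48  0.32 -0.15  1.91  0.06  0.91 -1.02]
```

>>> {"method": "play_rows", "body": {"rows": [[-0.008,0,0.09,-0.003,-0.005,0,1],[0,0,0.04,0,0,0,1],[0,0,0,0,0,0,1],[0,0,0,0,0,0,1]]}}

```text
clock: 13.0
position: [0.4615, -0.227, 0.1172]
ee_rot: [-2.492, 1.911, -0.007]
force: [1.0, 0.9, -2.9]
width: 0.26
```

```bash
python3 - <<'E'
from go import *
dk(.116)
E
```

```text
pos [ 0.4615 -0.227   0.1172] clock 13.0 F [ 1.   0.9 -2.9] w 0.26 |d| 0.0014
shift frac [0.    0.004 0.008] rot frac [-0.001  0.    -0.   ]
joints [ 0.47  0.34 -0.15  1.93  0.07  0.87 -1.02]
```

>>> {"method": "play_rows", "body": {"rows": [[0,0,0.012,0,0,0,1],[0,0,0,0,0,0,1],[0,0,0,0,0,0,1]]}}

```text
clock: 13.3
position: [0.4623, -0.2273, 0.1164]
ee_rot: [-2.491, 1.911, -0.01]
force: [0.3, -0.1, -2.8]
width: 0.256
```

>>> {"method": "play_rows", "body": {"rows": [[0,0,0,0,0,0,-1],[0,0,0,0,0,0,-1],[0,0,0,0,0,0,-1],[0,0,0,0,0,0,-1],[0,0,0,0,0,0,-1]]}}

```text
clock: 13.8
position: [0.4636, -0.2279, 0.1178]
ee_rot: [-2.49, 1.911, -0.015]
force: [0.1, 0.3, -0.1]
width: 0.641
```

>>> {"method": "play_rows", "body": {"rows": [[0,0,0,0,0,0,-1],[0,0,0,0,0,0,-1],[0,0,0,0,0,0,-1],[0,0,0,0,0,0,-1],[0,0,0,0,0,0,-1]]}}

```text
clock: 14.3
position: [0.4637, -0.2279, 0.1178]
ee_rot: [-2.49, 1.911, -0.015]
force: [-0.5, 0.4, -0.2]
width: 0.994
```

Released. Retreating straight up, then away.

>>> {"method": "play_rows", "body": {"rows": [[0,0,-0.15,0,0,0,-1],[0,0,-0.25,0,0,0,-1],[0,0,-0.3,0,0,0,-1],[0,0,-0.2,0,0,0,-1],[0,0,0,0,0,0,-1]]}}

```text
clock: 14.8
position: [0.4612, -0.2268, 0.2565]
ee_rot: [-2.491, 1.911, -0.009]
force: [0.7, 0.8, 0.0]
width: 0.999
```

>>> {"method": "play_rows", "body": {"rows": [[0,0.3,0,0,0,0,-1],[0,0.3,0,0,0,0,-1],[0,0.1,0,0,0,0,-1],[0,0,0,0,0,0,-1],[0,0,0,0,0,0,-1]]}}

```text
clock: 15.3
position: [0.3577, -0.2538, 0.2542]
ee_rot: [-2.492, 1.909, -0.01]
force: [-0.2, 0.0, -0.1]
width: 1.003
```

```bash
python3 - <<'E'
from go import *
import cv2
print(observe()['position'],observe()['clock'])
cv2.imwrite("pics/z_s.png",get_image("scene"));t=get_image("top");cv2.imwrite("pics/z_t.png",t)
s=cv2.imread("pics/z_s.png")
cv2.imwrite("pics/z.png",np.hstack([cv2.resize(t[240:330,320:410],(395,395),interpolation=cv2.INTER_CUBIC),cv2.resize(s[115:205,235:325],(395,395),interpolation=cv2.INTER_CUBIC)]))
E
```

```text
[ 0.35774559 -0.25382059  0.25415706] 15.3
```

View pics/z.png

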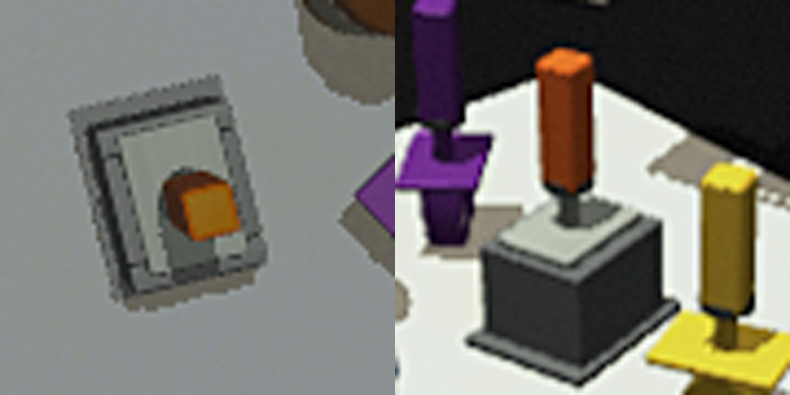

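View pics/z_t.png

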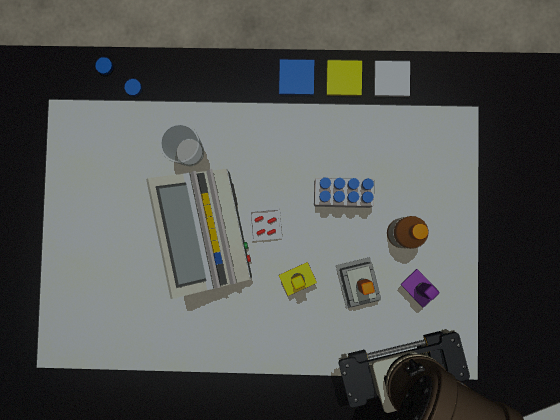

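The crops show the roller upright in the dock with its plate lying on the block. The handle top is at (367,288), within 1 px of the start. The bottle (420,231), rack (345,190), dish (267,226) and beaker (182,144) are unmoved and the gripper is clear. Signing off.

```bash
python3 - <<'E'
from cell import *
o=observe();print(o['dq'].round(3),o['force'].round(1),o['clock'])
print(sign_off())
E
```

```text
[-0.006  0.005 -0.004 -0.009 -0.002  0.001  0.002] [1.  0.1 0.1] 15.4
the job is handed in; nothing more can be done
None
```

I took the orange roller out of its dock and rolled it once along the seal bar, from the blue section to past the last yellow one. I then hung it back in the dock, let go and handed the job in at 15.4 s of the 54 s allowed. The hand-in gives no verdict.

- **Pressing force:** readings stayed between about 9.4 and 11.2 N along the handle, so the spring was compressed about 9 to 12 of its 20 mm. These were taken every three to five rows. I saw no sign that anything but the wheel touched the chamber.
- **Sections seated:** in the top picture all six sections moved by 0.9 to 1.1 px, where about 1.0 px means fully seated. They now sit level with or slightly below the end blocks. A first, cruder check gave smaller shifts because the back rail hides one edge of the bar, so I measured the front edge instead.
- **Wheel turn:** about 143 mm of travel, roughly 6.5 rad. This is worked out from the distance, as I had no direct reading.
- **Roller in dock:** in the last pictures it hangs upright with its plate on the block, handle top within about 1 px of the start. The gripper is open and clear.
- **Bystanders:** the bottle, beaker, tube rack and dish look unmoved in the last top picture.
- **Disagreement:** the sections' face came out about 1.2 to 2.9 mm above my camera estimate, and about 1.5 mm on the fixed end block. I set the pressing depth by force instead.

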